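# Lay the counterweight on its tilted rest, heavy end down

## Task

The capped square counterweight bar has a lead slug hidden in one end: lift it by its yellow lug, see which end sinks, and lay it in the blue tilted rest with the heavy end at the bottom, against the end stop. Keep hold of the lug until the bar lies along the slope, then let go and leave it lying there; with the heavy end up it tips out. Leave the other things on the bench where they are.

Things in the scene. Friction and masses are not known exactly. Their poses are not given: they have to be found in the camera images.
- bar: Counterweight bar: steel square tube 170 x 30 x 30 mm, identical black end caps, about 0.5 kg, lying flat, a yellow swivelling lug on top. Origin: centre of its underside; x along the bar, z up. A lead slug is boxed in inside one end, +x or -x at random, invisible; the centre of mass lies about 35 mm from the middle toward that end.
- lug_grip (a point): Point to grip on the yellow lug: centre of an upright flat tab, 12 mm thick (across the bar), 30 mm long (along it), from 22 to 64 mm above the lug's pivot; this point is 48 mm above the pivot. Below, two cheeks (38 mm overall) straddle the tube. The pivot pin crosses the tube's middle 15 mm above its underside. x along the bar, z up the tab.
- lug (a joint): Swivel of the lug about its pin, rad, stops at -0.22 and 0.22; 0 = tab square to the bar. Nearly free: light friction holds it on the bench as it was left, -0.15 to 0.15, which says nothing of the heavy end. When the bar hangs from the lug, its heavy end sinks to the stop: positive = the bar's +x end has sunk, negative = its -x end.
- rest: Blue steel rest screwed to the bench, base plate 112 x 86 x 10 mm. Origin on the bench, straight below the origin of the seat; x horizontal, pointing the way the channel rises (roughly away from the robot), z up.
- seat: The rest's channel, sloped 35 degrees, rubber floor. Origin: place for the middle of the bar's underside, 75 mm above the bench; x up the slope, z square out of the floor (floor z = 0). End stop face at x = -85 mm, 26 mm high. Floor and side walls (42 mm apart, 12 mm high) end at x = -15 mm, so the bar's upper half overhangs and a bar with the heavy end up tips out.
- valve_small_4: Small grey cast valve body 38 x 46 x 86 mm, standing; bystander. Origin at its foot.
- hex_nipple_3: Grey hex nipple 27 x 31 x 37 mm, standing; bystander. Origin at its foot.
- brass_plug_1: Brass plug 25 x 25 x 23 mm; bystander. Origin at its foot.
- tape_roll: Yellow tape roll 77 mm across, 19 mm high, lying flat; bystander. Origin at the centre of its underside.

How it is judged:
On the way, in this order (a step that is already met when the one before it is completed fails the run):
1. the bar is lifted by the gripper clear of the bench, so that it hangs tilted on its lug (height (world z) of bar above 0.045 m and contact force between the fingers and bar above 0.5 N and (value of joint lug above 0.16 rad or value of joint lug below -0.16 rad)), for 0.2 s.
2. the bar lies along the channel, against the stop, still held (angle between the x axis of bar and the x axis of seat, either way round below 0.17 rad and x of bar in the frame of seat between -0.006 and 0.012 m and y of bar in the frame of seat between -0.012 and 0.012 m and z of bar in the frame of seat between -0.006 and 0.01 m and angle between bar's own z axis and vertical below 0.9 rad and contact force between the fingers and bar above 0.3 N), for 0.1 s.
At the end, for the whole second after the job is handed in: The bar is released and at rest in the channel, lug side up: its long axis within 0.17 rad of the channel's, its end within 12 mm of the stop, within 12 mm of the middle sideways, its underside within 10 mm of the floor (only with the heavy end down does it stay so) (angle between the x axis of bar and the x axis of seat, either way round below 0.17 rad and x of bar in the frame of seat between -0.006 and 0.012 m and y of bar in the frame of seat between -0.012 and 0.012 m and z of bar in the frame of seat between -0.006 and 0.01 m and angle between bar's own z axis and vertical below 0.9 rad and contact force between the fingers and bar below 0.1 N and linear speed of bar below 0.03 m/s and angular speed of bar below 0.2 rad/s); the robot touches nothing.
It fails at once if a bystander (valve small 4) is moved more than 30 mm (distance of valve_small_4 from where it was at the start of the episode above 0.03 m).
It fails at once if a bystander (hex nipple 3) is moved more than 30 mm (distance of hex_nipple_3 from where it was at the start of the episode above 0.03 m).
It fails at once if a bystander (brass plug 1) is moved more than 30 mm (distance of brass_plug_1 from where it was at the start of the episode above 0.03 m).
It fails at once if a bystander (tape roll) is moved more than 30 mm (distance of tape_roll from where it was at the start of the episode above 0.03 m).
It also fails if it takes over 37 s, if anything falls off the work surface, if the arm or the gripper's body presses on something with over 40 N, if the wrist force passes 120 N, or if a joint passes its speed limit or range.

## Robot

A 7-joint arm with a two-finger parallel gripper is mounted at the origin on a cart in front of the work surface, level with it; the furniture and walls round the work are solid. World frame = base frame: x ahead of the robot, y to its left, z up, the work surface at z = 0. Lengths are in m, angles in rad, forces in N, time in s.
With the tool pointing down it reaches from about 0.4 to 0.85 m from the base axis. Payload 6.9 kg.
Tool frame: the origin (TCP) lies at the very end of the fingers, on their centre line; the grasp point (between the pads) lies 19 mm behind it (manip.grasp_offset is the x of the grasp point in the tool frame, in m); x points along the fingers, z is the direction in which the jaws open and shut, and the axes are right-handed (so a half turn about x gives the same grasp; the last joint's range is limited). The gripper opens to 85 mm and grips with 20 to 120 N. Pads are 22 mm wide; open, the fingers measure 114 mm over their backs; the gripper's body (76 mm by 85 mm) begins 54 mm behind the grasp point. The pads swing forward as they close: fully open they stand 13 mm farther back than shut.
Start: joints at [-1.236, 0.507, -0.238, 1.5, 0.126, 1.149, -0.155], TCP at [0.142, 0.609, 0.231] pointing down, gripper open.
Joint ranges: [-3.08, 3.08], [-0.24, 2.05], [-1.43, 1.35], [0, 2.5], [-1.52, 4.66], [0.17, 1.96], [-2.89, 2.89]. Speed limits (rad/s): [2.39, 2.39, 3.14, 3.14, 3.14, 3.14, 3.14].

## Interface

Orientations are given as a rotation vector (axis times angle).
In Python, from bench import manip, read_camera, workorder gives the robot as it stands.
- The arm moves only by the tool move_arm, never from a script. Its argument "motion" is a list of rows, each a list of 7 numbers: the shift along the tool's x, y, z in m, then the turn, a rotation vector about the tool's x, y, z in degrees, then the finger opening in m, from 0 to 0.0854. A call has 1 to 10 rows; each row shifts and turns the commanded pose from where the row before left it, along the tool's axes as they then stand; what a row does not reach is not made up. A row lasts 1/12 s, in which the tool goes at most 41.7 mm and 7.16 degrees, less where a joint would pass 70% of its speed; a pose out of reach is approached as far as the arm can. A call with a gripper value outside its range is refused whole. The fingers move at their own pace and stop on an object; the grip force is fixed at half the most. Time passes only in rows, so rows that do not move let the fingers close. It gives the time, the measured TCP pose, the force and the opening at its end, in the units of the state.
- manip.get_state(): the state, without advancing time (a new reading comes with each control period).
- read_camera(name): name is "scene" or "top"; returns a dict with "frame" (400x640x3 uint8, red, green, blue), "K" (3x3 intrinsics, pixels), "extrinsics" (4x4, takes a point from camera to world coordinates). Camera axes: x right, y down, z forward; pixel columns grow to the right and rows downward; lengths in m; the calibration is good to about 2 mm. A picture is of the moment at which its call begins. There is no depth.
- workorder.finish_job(): hands the job in, once; it reports no verdict.
The state is a dict: "clock": time; "q": joint angles; "dq": joint speeds; "joint_efforts": joint torques, N m; "ee_pos": TCP position; "tool_rot": TCP orientation; "wrist_force": force on the tool from outside, world axes, zero at the start; "ft_torque": the same for the moment, N m; "finger_gap": finger opening in m.
Only numpy, scipy, OpenCV 4.12 (cv2) and the standard library are available. Lean on these libraries where they do the work, as an engineer would, in place of code of your own. Each camera call takes 0.05 s, during which the arm holds its last target. There are 200 camera calls.

## Working session

There is one attempt and no reset: what is moved stays moved. The work goes in short steps, Python scripts to look and compute and a tool call to move; the robot and the scene stay as the last step left them, time stands still between calls to the robot, and variables do not carry over. Pictures are saved under pics/ and viewed, about 8 in all and at most 12, crops included, and the job is handed in when it is done.

Besides the shell and the picture viewer there is one more tool, called after "Call:" as a command line: name --pt "numbers of a row" for each row, then --argument value for the rest. move_arm: Moves the arm, as the interface text tells. Its arguments: {"type":"object","properties":{"motion":{"type":"array","items":{"type":"array","items":{"type":"number"}}}},"required":["motion"]}

```bash
mkdir -p pics; ls
python3 - <<'E'
from bench import manip, read_camera
import cv2,numpy as np
print(manip.get_state(), manip.grasp_offset)
for n in("scene","top"):
    c=read_camera(n); cv2.imwrite(f"pics/{n}0.png",c["frame"][:,:,::-1]); np.savez(f"{n}0.npz",**c)
    print(n,c["K"].round(1).tolist(),c["extrinsics"].round(3).tolist())
E
```

```text
pics
{'clock': 0.0, 'q': array([-1.23549745,  0.5083285 , -0.23752216,  1.50111245,  0.12569983,
        1.14887365, -0.15478777]), 'dq': array([ 0.00077544, -0.00016266, -0.00025332, -0.00132244,  0.00055177,
        0.00430223, -0.00175407]), 'joint_efforts': array([-3.74676563e-05, -6.20593643e+01, -2.18693711e+00, -2.49649787e+01,
        1.25781310e-02,  1.19791235e-02, -7.27689866e-06]), 'ee_pos': array([0.14232928, 0.60808185, 0.23044239]), 'tool_rot': array([-1.03940525,  1.31054262,  1.03756683]), 'wrist_force': array([-1.24178107,  0.37819474,  0.05927958]), 'ft_torque': array([ 0.006702  , -0.01677641,  0.02980122]), 'finger_gap': 0.08538836177874173} -0.0187
scene [[408.3, 0.0, 322.1], [0.0, 408.3, 199.9], [0.0, 0.0, 1.0]] [[0.492, -0.326, 0.808, -0.148], [-0.87, -0.211, 0.445, -0.489], [0.025, -0.922, -0.387, 0.423], [0.0, 0.0, 0.0, 1.0]]
top [[372.5, 0.0, 323.2], [0.0, 372.5, 195.9], [0.0, 0.0, 1.0]] [[-0.003, -0.99, 0.14, 0.418], [-1.0, 0.0, -0.024, -0.125], [0.024, -0.14, -0.99, 0.917], [0.0, 0.0, 0.0, 1.0]]
```

View pics/scene0.png

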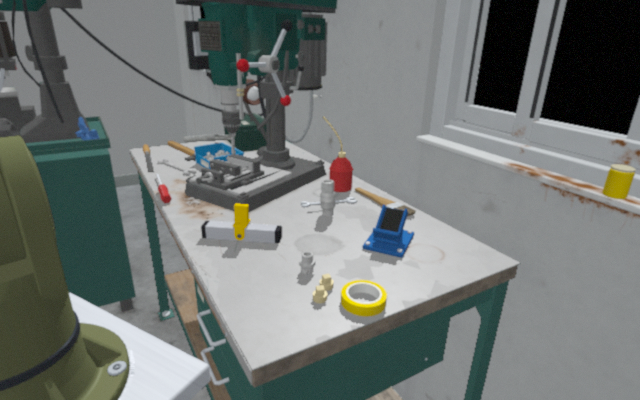

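View pics/top0.png

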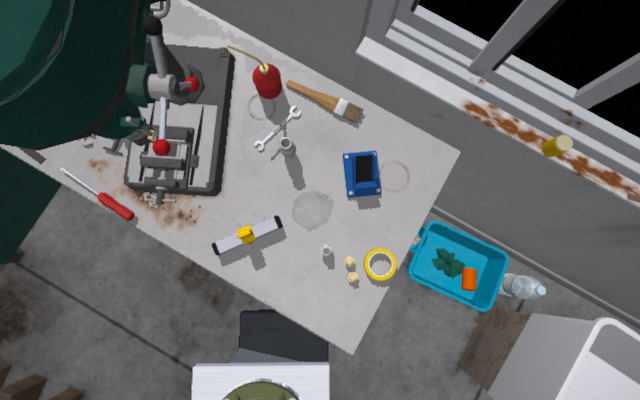

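The scene view shows the bar at about (242,231) with its lug at (241,220), and the rest at (390,230) with its black floor at (392,218). The top view shows the bar at (247,235) with caps at (219,248) and (277,222), and the rest at (362,174). The valve is at (287,146), the nipple at (327,250), the plug pieces at (350,262) and (353,278), and the tape at (380,265). Next I'll enlarge the bar and the rest.

```bash
cat > h.py <<'E'
import numpy as np, cv2
def load(n): return dict(np.load(n))
def ray(c,uv):
    d=np.linalg.inv(c["K"])@[uv[0],uv[1],1.]; E=c["extrinsics"]
    d=E[:3,:3]@d; return E[:3,3],d/np.linalg.norm(d)
def plane(c,uv,z=0.):
    o,d=ray(c,uv); return o+d*(z-o[2])/d[2]
def tri(c1,a,c2,b):
    o,d=ray(c1,a); p,e=ray(c2,b)
    s,t=np.linalg.lstsq(np.c_[d,-e],p-o,rcond=None)[0]
    return (o+s*d+p+t*e)/2, np.linalg.norm(o+s*d-p-t*e)
def proj(c,P):
    E=c["extrinsics"]; q=c["K"]@(E[:3,:3].T@(np.asarray(P)-E[:3,3])); return q[:2]/q[2]
E
python3 - <<'E'
from h import *
s=load("scene0.npz");t=load("top0.npz")
def crop(c,x,y,w,h,k): return cv2.resize(c["frame"][y:y+h,x:x+w,::-1],None,fx=k,fy=k,interpolation=cv2.INTER_CUBIC)
A=np.hstack([crop(s,195,195,100,60,4),crop(t,205,205,100,60,4)])
B=np.hstack([crop(s,350,195,80,66,5),crop(t,325,141,80,66,5)])
cv2.imwrite("pics/crops.png",np.vstack([A,B]))
for n,c in(("s",s),("t",t)):
    hsv=cv2.cvtColor(c["frame"],cv2.COLOR_RGB2HSV)
    for nm,lo,hi in(("yel",(20,150,120),(32,255,255)),("blue",(105,120,40),(120,255,255)),("blk",(0,0,0),(179,255,60))):
        m=cv2.inRange(hsv,lo,hi); k,_,st,ce=cv2.connectedComponentsWithStats(m)
        for i in range(1,k):
            x,y,w,h,a=st[i]
            if 10<a<1500 and 190<x<450 and 130<y<320: print(n,nm,st[i].tolist(),ce[i].round(1))
E
```

```text
s yel [234, 203, 16, 37, 423] [240.5 218.8]
s yel [342, 281, 44, 35, 648] [362.9 303.1]
s blue [363, 205, 50, 52, 1096] [388.9 237.5]
s blk [235, 169, 4, 5, 12] [236.5 170.9]
s blk [291, 171, 23, 16, 112] [301.7 179.1]
s blk [315, 170, 10, 8, 34] [319.1 172.9]
s blk [275, 183, 17, 13, 64] [283.2 188.7]
s blk [231, 184, 10, 5, 23] [235.1 185.5]
s blk [259, 189, 15, 16, 90] [266.1 196.7]
s blk [381, 209, 22, 22, 345] [391.5 219.4]
s blk [202, 223, 4, 15, 28] [203.3 230.4]
s blk [275, 227, 6, 16, 74] [277.6 234.6]
t yel [238, 225, 17, 19, 210] [245.7 234.6]
t yel [364, 249, 32, 31, 296] [379.2 264.3]
t blue [343, 151, 38, 46, 995] [360.8 175.7]
t blk [355, 155, 18, 28, 411] [363.4 168.3]
t blk [275, 216, 7, 12, 44] [278.1 221.4]
t blk [212, 244, 8, 11, 36] [215.2 249.1]
t blk [446, 260, 4, 7, 12] [447.8 262.9]
t blk [213, 296, 4, 8, 26] [214.7 300.1]
```

View pics/crops.png

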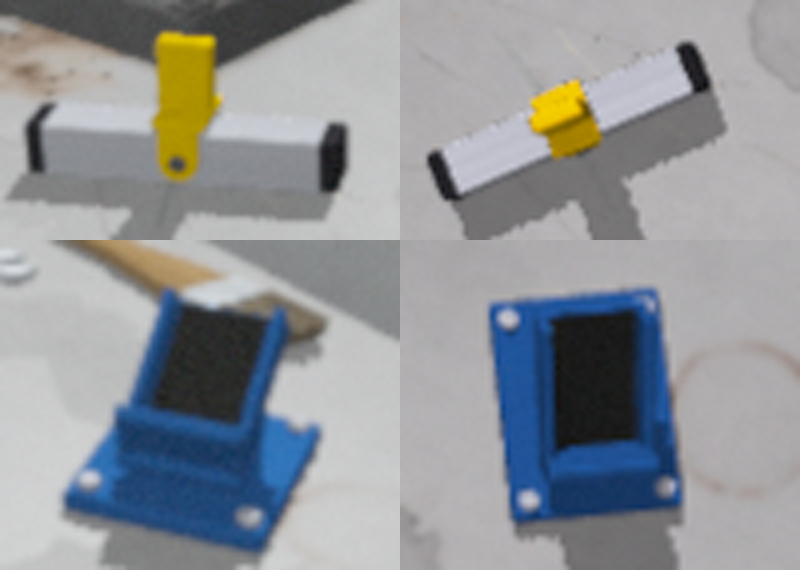

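The crops show the bar's pin at scene pixel (239,236), the tab top at about (242,205), and the rest's floor and plate corners clearly. I need one finer view for exact corners.

Run:
```python
from h import *
s=load("scene0.npz");t=load("top0.npz")
def crop(c,x,y,w,h,k):
    f=cv2.resize(c["frame"][y:y+h,x:x+w,::-1],(w*k,h*k),interpolation=cv2.INTER_CUBIC)
    f=cv2.convertScaleAbs(f,alpha=1.3,beta=25)
    for i in range(0,w,5):
        cv2.line(f,(i*k,0),(i*k,6 if i%10 else 14),(0,0,255),1)
        if i%10==0: cv2.putText(f,str(x+i),(i*k+2,24),0,.35,(0,0,255),1)
    for j in range(0,h,5):
        cv2.line(f,(0,j*k),(6 if j%10 else 14,j*k),(0,0,255),1)
        if j%10==0: cv2.putText(f,str(y+j),(16,j*k+4),0,.35,(0,0,255),1)
    return f
A=np.hstack([crop(s,220,200,40,28,10),crop(t,228,218,40,28,10)])
B=np.hstack([crop(s,360,200,57,45,7),crop(t,340,148,57,45,7)])
cv2.imwrite("pics/crops2.png",np.vstack([A,B[:, :800][:320]]))
```

```text
Traceback (most recent call last):
ValueError: all the input array dimensions except for the concatenation axis must match exactly, but along dimension 1, the array at index 0 has size 800 and the array at index 1 has size 798
```

```bash
cat > crop.py <<'E'
from h import *
def crop(c,x,y,w,h,k):
    f=cv2.resize(c["frame"][y:y+h,x:x+w,::-1],(w*k,h*k),interpolation=cv2.INTER_CUBIC)
    f=cv2.convertScaleAbs(f,alpha=1.3,beta=25)
    for i in range(0,w,5):
        cv2.line(f,(i*k,0),(i*k,6 if i%10 else 14),(0,0,255),1)
        if i%10==0: cv2.putText(f,str(x+i),(i*k+2,24),0,.35,(0,0,255),1)
    for j in range(0,h,5):
        cv2.line(f,(0,j*k),(6 if j%10 else 14,j*k),(0,0,255),1)
        if j%10==0: cv2.putText(f,str(y+j),(16,j*k+4),0,.35,(0,0,255),1)
    return f
E
python3 - <<'E'
from crop import *
s=load("scene0.npz");t=load("top0.npz")
A=np.hstack([crop(s,220,200,40,27,10),crop(t,228,220,40,27,10)])
B=np.hstack([crop(s,362,204,50,40,8),crop(t,340,148,50,40,8)])
cv2.imwrite("pics/crops2.png",np.vstack([A,B]))
E
```

```text
(no output)
```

View pics/crops2.png

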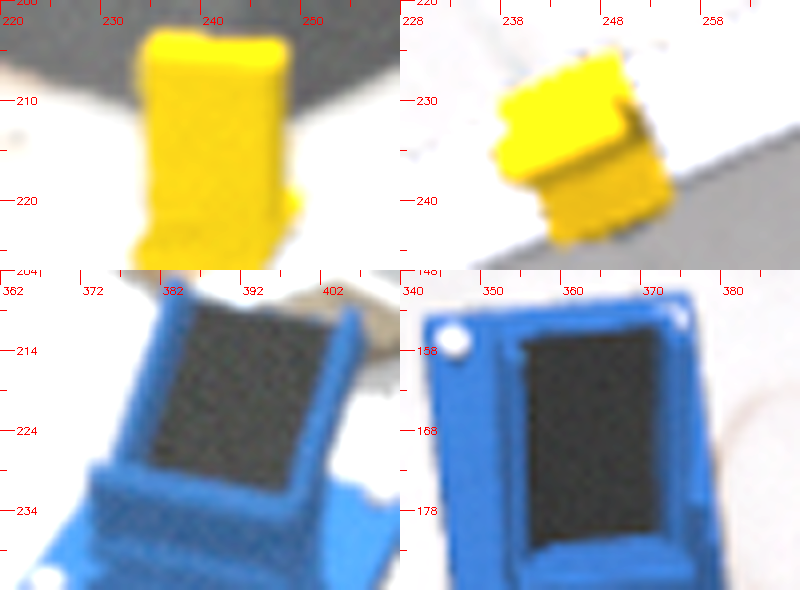

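Readings from the crop: tab top face centre at scene (241.0,204.2) and top (243.9,233.4). Floor upper corners are at scene (386,207.5) and (403.5,211), and at top (355.5,157) and (372,155).

Run:
```python
from h import *
s=load("scene0.npz");t=load("top0.npz")
def T(n,a,b):
    p,g=tri(s,np.array(a)-.5,t,np.array(b)-.5); print(n,p.round(4),"gap",round(g,4)); return p
tab=T("tabtop",(241.5,204.7),(244.4,233.9))
UL=T("floorUL",(386,207.5),(355.5,157)); UR=T("floorUR",(403.5,211),(372,155))
LL=T("floorLL",(380.5,228),(355.5,182.5)); LR=T("floorLR",(397.5,232),(372.5,181))
print("width",np.linalg.norm(UL-UR))
# top crop (4x) cap points: left outer top edge, right outer top edge
L=[(428,153),(450,199)]; R=[(690,42),(709,90)]
f=lambda p:(205+(p[0]-400)/4-.5,205+p[1]/4-.5)
for z in (0,.03): print("bar ends z",z,[plane(t,f(p),z)[:2].round(4).tolist() for p in L+R])
g=lambda p:(195+p[0]/4-.5,195+p[1]/4-.5)
# scene: top-front edge of tube (front = robot side)
print("scene bar",[ (plane(s,g(p),z)[:2].round(4).tolist()) for p,z in (((45,126),.03),((320,140),.03),((40,171),0),((325,191),0))])
print("pin",plane(s,g((177,164)),.015).round(4))
k=lambda p:(325+(p[0]-400)/5-.5,141+(p[1]-240)/5-.5)
P=np.array([plane(t,k(p),.01) for p in((488,292),(657,289),(683,506),(515,522))]);print("plate",P[:,:2].round(4).tolist())
e1=P[0]-P[3];e2=P[1]-P[2];e3=P[0]-P[1];e4=P[3]-P[2]
for e in(e1,e2,e3,e4):print(np.linalg.norm(e).round(4),np.degrees(np.arctan2(e[1],e[0])).round(2))
```

```text
tabtop [0.4512 0.0321 0.0823] gap 0.002
floorUL [ 0.63   -0.219   0.0698] gap 0.0024
floorUR [ 0.6349 -0.2574  0.0691] gap 0.0033
floorLL [ 0.5762 -0.2251  0.0441] gap 0.0069
floorLR [ 0.5788 -0.2637  0.0445] gap 0.0023
width 0.03877518095182093
bar ends z 0 [[0.4327, 0.1243], [0.4051, 0.1101], [0.5, -0.0332], [0.4705, -0.0452]]
bar ends z 0.03 [[0.4322, 0.1162], [0.4055, 0.1024], [0.4973, -0.0362], [0.4688, -0.0478]]
scene bar [[0.4125, 0.1003], [0.4769, -0.032], [0.414, 0.1088], [0.4773, -0.0343]]
pin [0.4378 0.0327 0.015 ]
plate [[0.6599, -0.1946], [0.6617, -0.2796], [0.5515, -0.29], [0.5436, -0.2067]]
0.117 5.93
0.1106 5.36
0.085 91.21
0.0836 95.47
```

Run:
```python
from h import *
from scipy.spatial.transform import Rotation as Ro
from bench import manip
s=load("scene0.npz");t=load("top0.npz")
st=manip.get_state(); R=Ro.from_rotvec(st["tool_rot"]).as_matrix(); print(R.round(3))
zy=np.degrees(np.arctan2(R[1,2],R[0,2])); print("jaw axis yaw",zy)
hx=np.array([np.cos(.105),np.sin(.105)])
for n,c,p,z,xs in(("t",t,(355.5,157),.0664,-.015),("t",t,(372,155),.0664,-.015),("s",s,(386,207.5),.0664,-.015),("s",s,(403.5,211),.0664,-.015),("tlow",t,(355.5,182.5),.026,-.085),("tlow",t,(372.5,181),.026,-.085)):
    P=plane(c,np.array(p)-.5,z)[:2]; print(n,P.round(4),"-> origin-row",(P-hx*xs*np.cos(np.radians(35))).round(4))
for n,c,p in(("t",t,(244.4,233.9)),("s",s,(241.5,204.7))): print("tab",n,plane(c,np.array(p)-.5,.079).round(4))
# bystanders on bench
for n,p in(("valve foot",(291,153)),("nipple",(327,254)),("plug",(350,262)),("plug",(353,278)),("tape",(380,265))): print(n,plane(t,p,0)[:2].round(3))
```

```text
[[-0.    -0.974  0.228]
 [-0.002  0.228  0.974]
 [-1.    -0.    -0.002]]
jaw axis yaw 76.83454143417018
t [ 0.6314 -0.2204] -> origin-row [ 0.6437 -0.2192]
t [ 0.6364 -0.2594] -> origin-row [ 0.6486 -0.2581]
s [ 0.6365 -0.2155] -> origin-row [ 0.6487 -0.2142]
s [ 0.6394 -0.2544] -> origin-row [ 0.6516 -0.2531]
tlow [ 0.5779 -0.224 ] -> origin-row [ 0.6472 -0.2167]
tlow [ 0.5817 -0.2656] -> origin-row [ 0.6509 -0.2583]
tab t [0.4519 0.0319 0.079 ]
tab s [0.4566 0.0381 0.079 ]
valve foot [ 0.657 -0.066]
nipple [ 0.405 -0.156]
plug [ 0.385 -0.212]
plug [ 0.347 -0.218]
tape [ 0.378 -0.285]
```

```bash
cat > plan.py <<'E'
# plan rows from the current pose to (pos, jaw yaw deg, tilt deg); tool x = down, tilted about the jaw axis
from h import *
from scipy.spatial.transform import Rotation as Ro
def tool(yaw,tilt=0.):
    a=np.radians(yaw); z=np.array([np.cos(a),np.sin(a),0]); x=np.array([0,0,-1.]); B=np.c_[x,np.cross(z,x),z]
    return Ro.from_matrix(B)*Ro.from_rotvec([0,0,np.radians(tilt)])
def rows(p,R,p1,R1,n,g,ease=False):
    p,p1=np.array(p),np.array(p1); p0,R0=p,R; d=(R0.inv()*R1).as_rotvec(); out=[]
    for i in range(1,n+1):
        f=i/n
        dp=R.inv().apply(p0+f*(p1-p0)-p).round(4); dr=np.degrees((R.inv()*R0*Ro.from_rotvec(f*d)).as_rotvec()).round(1)
        p=p+R.apply(dp); R=R*Ro.from_rotvec(np.radians(dr)); out.append([*dp.tolist(),*dr.tolist(),g])
    print(len(out),"rows:",[[float(round(v,4))+0. for v in r] for r in out]); return p,R
def now():
    from bench import manip
    s=manip.get_state(); R=Ro.from_rotvec(s["tool_rot"]); M=R.as_matrix()
    print("t",round(s["clock"],2),"pos",s["ee_pos"].round(4),"jawyaw",np.degrees(np.arctan2(M[1,2],M[0,2])).round(1),"tiltdown",np.degrees(np.arccos(-M[2,0])).round(2),"F",s["wrist_force"].round(1),"gap",round(s["finger_gap"],4),"q",s["q"].round(2))
    return s["ee_pos"],R
E
python3 - <<'E'
from plan import *
p,R=now()
p,R=rows(p,R,[.34,.36,.23],tool(48),9,.085)
p,R=rows(p,R,[.452,.033,.13],tool(23.2),10,.085)
E
```

```text
t 0.1 pos [0.1423 0.6081 0.2305] jawyaw 76.8 tiltdown 0.09 F [ 0.2  0.4 -0.4] gap 0.0853 q [-1.24  0.51 -0.24  1.5   0.13  1.15 -0.15]
9 rows: [[0.0001, -0.0277, -0.0218, 3.2, 0.0, 0.0, 0.085], [0.0001, -0.0288, -0.0203, 3.2, 0.0, 0.0, 0.085], [0.0001, -0.0299, -0.0186, 3.2, 0.0, 0.0, 0.085], [0.0001, -0.031, -0.017, 3.2, 0.0, 0.0, 0.085], [0.0001, -0.0318, -0.0151, 3.2, 0.0, 0.0, 0.085], [0.0001, -0.0326, -0.0134, 3.2, -0.1, 0.0, 0.085], [0.0, -0.0333, -0.0115, 3.2, 0.0, 0.0, 0.085], [0.0001, -0.0339, -0.0097, 3.2, 0.0, 0.0, 0.085], [0.0001, -0.0344, -0.0077, 3.2, 0.0, 0.0, 0.085]]
10 rows: [[0.01, -0.0302, -0.0168, 2.5, 0.0, 0.0, 0.085], [0.01, -0.0309, -0.0155, 2.5, 0.0, 0.0, 0.085], [0.01, -0.0315, -0.0142, 2.5, 0.0, 0.0, 0.085], [0.01, -0.0321, -0.0127, 2.4, 0.0, 0.0, 0.085], [0.01, -0.0327, -0.0114, 2.5, 0.0, 0.0, 0.085], [0.01, -0.0331, -0.01, 2.5, 0.0, 0.0, 0.085], [0.01, -0.0335, -0.0085, 2.5, 0.0, 0.0, 0.085], [0.01, -0.0338, -0.007, 2.5, 0.0, 0.0, 0.085], [0.01, -0.0341, -0.0055, 2.5, 0.0, 0.0, 0.085], [0.01, -0.0343, -0.0041, 2.4, 0.0, 0.0, 0.085]]
```

Call:
move_arm --pt "0 -0.028 -0.022 3.2 0 0 0.085" --pt "0 -0.029 -0.02 3.2 0 0 0.085" --pt "0 -0.03 -0.019 3.2 0 0 0.085" --pt "0 -0.031 -0.017 3.2 0 0 0.085" --pt "0 -0.032 -0.015 3.2 0 0 0.085" --pt "0 -0.033 -0.013 3.2 0 0 0.085" --pt "0 -0.033 -0.012 3.2 0 0 0.085" --pt "0 -0.034 -0.01 3.2 0 0 0.085" --pt "0 -0.034 -0.008 3.2 0 0 0.085"

```text
clock: 0.85
ee_pos: [0.3409, 0.3579, 0.2311]
tool_rot: [-0.653, 1.471, 0.653]
wrist_force: [1.0, 0.1, -0.9]
finger_gap: 0.085
```

Call:
move_arm --pt "0.01 -0.03 -0.017 2.5 0 0 0.085" --pt "0.01 -0.031 -0.015 2.5 0 0 0.085" --pt "0.01 -0.032 -0.014 2.5 0 0 0.085" --pt "0.01 -0.032 -0.013 2.5 0 0 0.085" --pt "0.01 -0.033 -0.011 2.5 0 0 0.085" --pt "0.01 -0.033 -0.01 2.5 0 0 0.085" --pt "0.01 -0.034 -0.008 2.5 0 0 0.085" --pt "0.01 -0.034 -0.007 2.5 0 0 0.085" --pt "0.01 -0.034 -0.005 2.5 0 0 0.085" --pt "0.01 -0.034 -0.004 2.5 0 0 0.085"

```text
clock: 1.68
ee_pos: [0.4538, 0.0312, 0.1308]
tool_rot: [-0.314, 1.548, 0.314]
wrist_force: [-0.3, 0.5, -0.6]
finger_gap: 0.0848
```

Run:
```python
from plan import *
from crop import crop
from bench import read_camera
p,R=now()
s=read_camera("scene");t=read_camera("top")
cv2.imwrite("pics/above.png",np.hstack([crop(s,190,140,100,120,4),crop(t,200,180,100,120,4)]))
p,R=now()
for n,c in(("s",s),("t",t)): print(n,"tcp px",proj(c,p).round(1))
```

```text
t 1.68 pos [0.4538 0.0312 0.1308] jawyaw 22.9 tiltdown 0.01 F [-0.3  0.5 -0.6] gap 0.0848 q [-0.23  0.37  0.14  2.08 -0.08  0.7   0.37]
t 1.78 pos [0.4542 0.0271 0.1301] jawyaw 22.5 tiltdown 0.19 F [-0.7  0.5  0.6] gap 0.0852 q [-0.22  0.38  0.15  2.08 -0.08  0.7   0.37]
s tcp px [243.2 182.7]
t tcp px [241.7 231.3]
```

View pics/above.png

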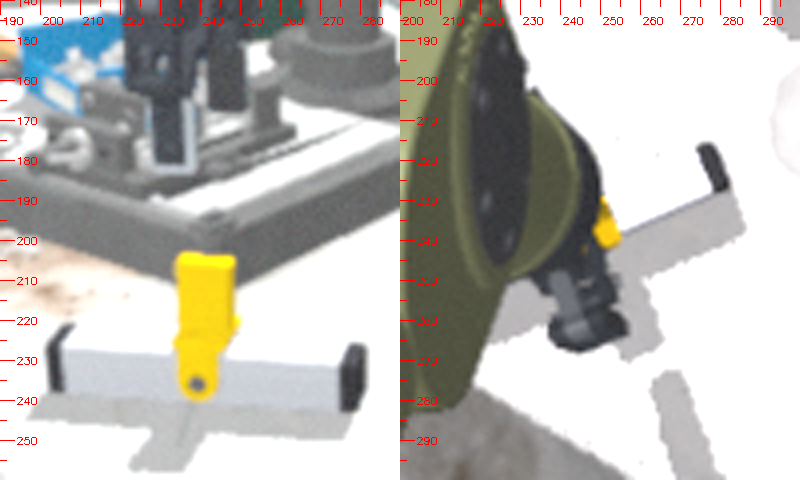

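The scene crop shows the near finger tip at (234,182), the far one at (246,167), and the tab top at (241,205). So the gripper is above and aligned to within a few mm. I'll apply a small correction and go down.

Call:
move_arm --pt "0.012 0.003 0 0.7 0 0 0.085" --pt "0.012 0.003 0.001 0 0 0 0.085" --pt "0.012 0 0 0 0 0 0.085" --pt "0.012 0 0 0 0 0 0.085" --pt "0.012 0 0 0 0 0 0.085" --pt "0.012 0 0 0 0 0 0.085" --pt "0.012 0 0 0 0 0 0.085" --pt "0 0 0 0 0 0 0.085" --pt "0 0 0 0 0 0 0.085"

```text
clock: 2.53
ee_pos: [0.4517, 0.0392, 0.047]
tool_rot: [-0.306, 1.551, 0.307]
wrist_force: [-0.1, -0.2, -0.3]
finger_gap: 0.0851
```

Run:
```python
from plan import *
from crop import crop
from bench import read_camera
s=read_camera("scene")
cv2.imwrite("pics/down.png",crop(s,190,170,100,75,6))
p,R=now()
```

```text
t 2.58 pos [0.4521 0.0391 0.0475] jawyaw 22.4 tiltdown 0.03 F [-0.3 -0.2 -0.1] gap 0.0845 q [-0.21  0.51  0.11  2.17 -0.12  0.47  0.37]
```

View pics/down.png

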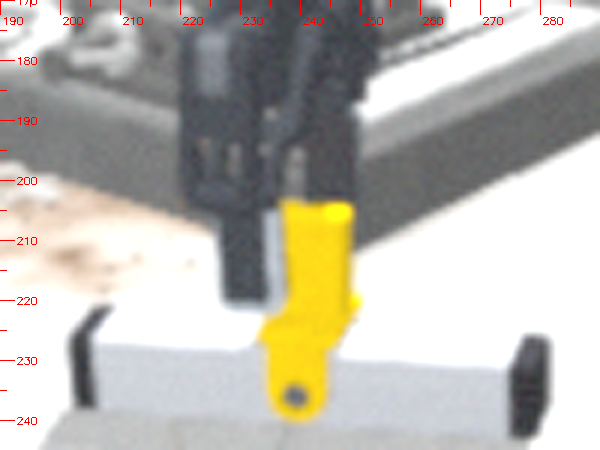

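Run:
```python
from plan import *
s=load("scene0.npz"); p,R=now(); M=R.as_matrix()
for d in(-.0425,-.057,0,.0425,.057):
  for w in(-.011,0,.011): print(d,w,proj(s,p+[0,0,.013]+M[:,2]*d+M[:,1]*w).round(1))
print([proj(s,[x,y,.063]).round(1).tolist() for x,y in((.4525,.033),(.4512,.0321),(.4566,.0381))])
```

```text
t 2.58 pos [0.4521 0.0391 0.0475] jawyaw 22.4 tiltdown 0.03 F [-0.3 -0.2 -0.1] gap 0.0845 q [-0.21  0.51  0.11  2.17 -0.12  0.47  0.37]
-0.0425 -0.011 [238.5 222. ]
-0.0425 0 [233.2 221.5]
-0.0425 0.011 [227.9 221.1]
-0.057 -0.011 [236.2 225.1]
-0.057 0 [230.8 224.7]
-0.057 0.011 [225.4 224.3]
0 -0.011 [244.8 213.3]
0 0 [239.7 212.9]
0 0.011 [234.6 212.5]
0.0425 -0.011 [250.5 205.3]
0.0425 0 [245.6 205. ]
0.0425 0.011 [240.8 204.6]
0.057 -0.011 [252.4 202.8]
0.057 0 [247.6 202.4]
0.057 0.011 [242.8 202.1]
[[242.0, 212.4], [242.0, 212.7], [241.4, 211.2]]
```

The scene crop shows the near finger at cols 224–237, bottom row 221, left of the tab (236–248). The gripper needs about 7 mm along -y of the tool before closing.

Call:
move_arm --pt "0.001 -0.004 0 0.5 0 0 0.085" --pt "0 -0.003 0 0 0 0 0.085" --pt "0 0 0 0 0 0 0.06" --pt "0 0 0 0 0 0 0.03" --pt "0 0 0 0 0 0 0.0" --pt "0 0 0 0 0 0 0.0" --pt "0 0 0 0 0 0 0.0" --pt "0 0 0 0 0 0 0.0" --pt "0 0 0 0 0 0 0.0" --pt "0 0 0 0 0 0 0.0"

```text
clock: 3.42
ee_pos: [0.4547, 0.0324, 0.0463]
tool_rot: [-0.299, 1.55, 0.299]
wrist_force: [-0.3, 0.4, 1.6]
finger_gap: 0.0108
```

Run:
```python
from plan import *
now()
```

```text
t 3.42 pos [0.4547 0.0324 0.0463] jawyaw 21.9 tiltdown 0.02 F [-0.3  0.4  1.6] gap 0.0108 q [-0.2   0.52  0.11  2.16 -0.12  0.47  0.38]
```

Call:
move_arm --pt "-0.01 0 0 0 0 0 0" --pt "-0.012 0 0 0 0 0 0" --pt "-0.015 0 0 0 0 0 0" --pt "-0.015 0 0 0 0 0 0" --pt "-0.015 0 0 0 0 0 0" --pt "-0.015 0 0 0 0 0 0" --pt "-0.015 0 0 0 0 0 0" --pt "-0.015 0 0 0 0 0 0" --pt "-0.012 0 0 0 0 0 0" --pt "-0.01 0 0 0 0 0 0"

```text
clock: 4.25
ee_pos: [0.4544, 0.0322, 0.1807]
tool_rot: [-0.299, 1.551, 0.299]
wrist_force: [-0.3, -0.3, -6.3]
finger_gap: 0.011
```

Call:
move_arm --pt "0 0 0 0 0 0 0" --pt "0 0 0 0 0 0 0" --pt "0 0 0 0 0 0 0" --pt "0 0 0 0 0 0 0" --pt "0 0 0 0 0 0 0" --pt "0 0 0 0 0 0 0"

```text
clock: 4.75
ee_pos: [0.4546, 0.0322, 0.1797]
tool_rot: [-0.299, 1.551, 0.299]
wrist_force: [0.6, 0.5, -5.4]
finger_gap: 0.0111
```

Run:
```python
from plan import *
from crop import crop
from bench import read_camera
s=read_camera("scene"); np.savez("scene1.npz",**s)
cv2.imwrite("pics/lift.png",crop(s,180,100,130,100,6))
now()
```

```text
t 4.8 pos [0.4547 0.0322 0.1798] jawyaw 21.8 tiltdown 0.05 F [ 0.4  0.3 -4.6] gap 0.0114 q [-0.25  0.31  0.16  2.01 -0.06  0.83  0.33]
```

View pics/lift.png

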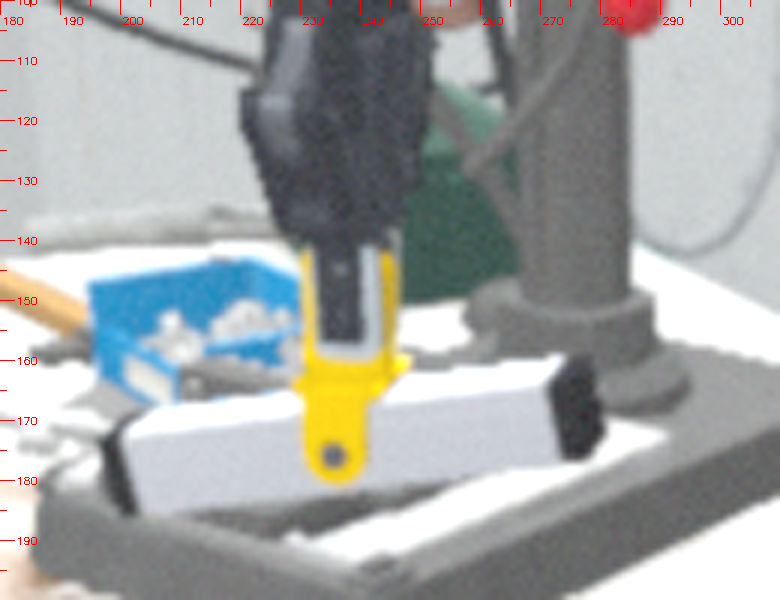

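The scene crop shows the left (+y) end sunk: caps at about (200,177) left and (275,167) right, pin at (233.5,176). So the left end is heavy. Next I'll measure the bar tilt and the pin position in the tool frame by intersecting rays with the bar's vertical face plane.

Run:
```python
from plan import *
s=load("scene1.npz"); p,R=now(); M=R.as_matrix(); n=M[:,2]*np.array([1,1,0]); a=M[:,1]  # a = tool y, toward +y end
def onp(uv,off):
    o,d=ray(s,np.array(uv)-.5); q=p+n*off; P=o+d*(n@(q-o))/(n@d); return np.array([(P-p)@a,P[2]-p[2]])
for nm,uv,off in(("pin",(235.5,176),-.019),("topL",(200+1.5,172),-.015),("topR",(270.5,164.5),-.015),("botL",(204,185.5),-.015),("botR",(273,176.5),-.015),("fing",(236.5,158),-.01)): print(nm,onp(uv,off).round(4))
def ang(u,v):
    d=onp(u,-.015)-onp(v,-.015); return np.degrees(np.arctan2(-d[1],d[0])).round(2),np.linalg.norm(d).round(4)
print("tilt,len",ang((202.5,172),(270.5,164.5)),ang((204,185.5),(273,176.5)))
for g in (-.019,):
  print("tab left/right edges at row160/145",onp((231,150),-.006),onp((248,150),-.006))
```

```text
t 4.8 pos [0.4547 0.0322 0.1798] jawyaw 21.8 tiltdown 0.05 F [ 0.4  0.3 -4.6] gap 0.0114 q [-0.25  0.31  0.16  2.01 -0.06  0.83  0.33]
pin [ 0.0057 -0.0293]
topL [ 0.0775 -0.0273]
topR [-0.0648 -0.002 ]
botL [ 0.0749 -0.0561]
botR [-0.0692 -0.0263]
fing [0.0047 0.0051]
tilt,len (np.float64(10.2), np.float64(0.1424)) (np.float64(11.66), np.float64(0.1471))
tab left/right edges at row160/145 [0.01641138 0.01950435] [-0.01809875  0.0216651 ]
```

Run:
```python
from plan import *
p,R=now()
p,R=rows(p,R,[.53,-.10,.24],tool(59),10,0)
p,R=rows(p,R,[.615,-.2395,.19],tool(96,-23.5),10,0)
print(R.as_matrix().round(2))
```

```text
t 4.8 pos [0.4547 0.0322 0.1798] jawyaw 21.8 tiltdown 0.05 F [ 0.4  0.3 -4.6] gap 0.0114 q [-0.25  0.31  0.16  2.01 -0.06  0.83  0.33]
10 rows: [[-0.006, -0.0151, 0.0021, -3.7, 0.0, 0.0, 0.0], [-0.006, -0.0151, 0.0011, -3.7, 0.0, 0.0, 0.0], [-0.0061, -0.0153, 0.0001, -3.8, 0.0, 0.0, 0.0], [-0.006, -0.0151, -0.0009, -3.7, 0.0, 0.0, 0.0], [-0.006, -0.0151, -0.0019, -3.7, 0.0, 0.0, 0.0], [-0.006, -0.015, -0.0029, -3.7, 0.0, 0.0, 0.0], [-0.006, -0.0147, -0.0038, -3.7, 0.0, 0.0, 0.0], [-0.0061, -0.0145, -0.0047, -3.7, 0.0, 0.0, 0.0], [-0.006, -0.0141, -0.0057, -3.8, 0.0, 0.0, 0.0], [-0.006, -0.0137, -0.0066, -3.7, 0.0, 0.0, 0.0]]
10 rows: [[0.005, -0.0145, -0.0076, -3.6, -0.8, -2.3, 0.0], [0.0054, -0.0137, -0.0085, -3.7, -0.7, -2.2, 0.0], [0.0059, -0.013, -0.0095, -3.6, -0.8, -2.3, 0.0], [0.0062, -0.0121, -0.0104, -3.7, -0.7, -2.3, 0.0], [0.0066, -0.0111, -0.0111, -3.6, -0.8, -2.3, 0.0], [0.0068, -0.0101, -0.012, -3.7, -0.8, -2.2, 0.0], [0.007, -0.0091, -0.0126, -3.6, -0.7, -2.3, 0.0], [0.0072, -0.008, -0.0133, -3.7, -0.8, -2.3, 0.0], [0.0073, -0.0068, -0.0139, -3.6, -0.7, -2.2, 0.0], [0.0074, -0.0057, -0.0143, -3.6, -0.8, -2.3, 0.0]]
[[ 0.4  -0.91 -0.1 ]
 [ 0.04 -0.1   0.99]
 [-0.92 -0.4   0.  ]]
```

Call:
move_arm --pt "-0.006 -0.015 0.002 -3.7 0 0 0" --pt "-0.006 -0.015 0.001 -3.7 0 0 0" --pt "-0.006 -0.015 0 -3.7 0 0 0" --pt "-0.006 -0.015 -0.001 -3.7 0 0 0" --pt "-0.006 -0.015 -0.002 -3.7 0 0 0" --pt "-0.006 -0.015 -0.003 -3.7 0 0 0" --pt "-0.006 -0.015 -0.004 -3.7 0 0 0" --pt "-0.006 -0.014 -0.005 -3.7 0 0 0" --pt "-0.006 -0.014 -0.006 -3.8 0 0 0" --pt "-0.006 -0.014 -0.007 -3.8 0 0 0"

```text
clock: 5.63
ee_pos: [0.5285, -0.1013, 0.2402]
tool_rot: [-0.805, 1.417, 0.805]
wrist_force: [0.2, -0.3, -5.6]
finger_gap: 0.0111
```

Call:
move_arm --pt "0.005 -0.014 -0.008 -3.6 -0.8 -2.3 0" --pt "0.005 -0.014 -0.009 -3.7 -0.7 -2.2 0" --pt "0.006 -0.013 -0.01 -3.6 -0.8 -2.3 0" --pt "0.006 -0.012 -0.01 -3.7 -0.7 -2.3 0" --pt "0.007 -0.011 -0.011 -3.6 -0.8 -2.3 0" --pt "0.007 -0.01 -0.012 -3.7 -0.8 -2.2 0" --pt "0.007 -0.009 -0.013 -3.6 -0.7 -2.3 0" --pt "0.007 -0.008 -0.013 -3.7 -0.8 -2.3 0" --pt "0.007 -0.007 -0.014 -3.6 -0.7 -2.2 0" --pt "0.007 -0.006 -0.014 -3.6 -0.8 -2.3 0"

```text
clock: 6.47
ee_pos: [0.6123, -0.241, 0.1904]
tool_rot: [-1.435, 0.834, 0.983]
wrist_force: [0.1, 1.3, -6.3]
finger_gap: 0.0111
```

Call:
move_arm --pt "0 0 0 0 0 0 0" --pt "0 0 0 0 0 0 0" --pt "0 0 0 0 0 0 0" --pt "0 0 0 0 0 0 0" --pt "0 0 0 0 0 0 0" --pt "0 0 0 0 0 0 0"

```text
clock: 6.97
ee_pos: [0.613, -0.2393, 0.1915]
tool_rot: [-1.434, 0.835, 0.982]
wrist_force: [0.6, 0.3, -5.2]
finger_gap: 0.0111
```

Run:
```python
from plan import *
from crop import crop
from bench import read_camera
s=read_camera("scene"); np.savez("scene2.npz",**s); t=read_camera("top"); np.savez("top2.npz",**t)
cv2.imwrite("pics/pre.png",np.hstack([crop(s,345,140,100,120,4),crop(t,320,120,100,120,4)]))
p,R=now(); print(R.as_matrix().round(3))
```

```text
t 7.07 pos [ 0.6129 -0.2397  0.1915] jawyaw 96.0 tiltdown 23.54 F [ 0.1 -0.2 -5.7] gap 0.0109 q [ 0.64  0.44 -0.27  1.84 -0.17  0.52  2.22]
[[ 0.397 -0.912 -0.105]
 [ 0.042 -0.096  0.994]
 [-0.917 -0.399  0.   ]]
```

View pics/pre.png

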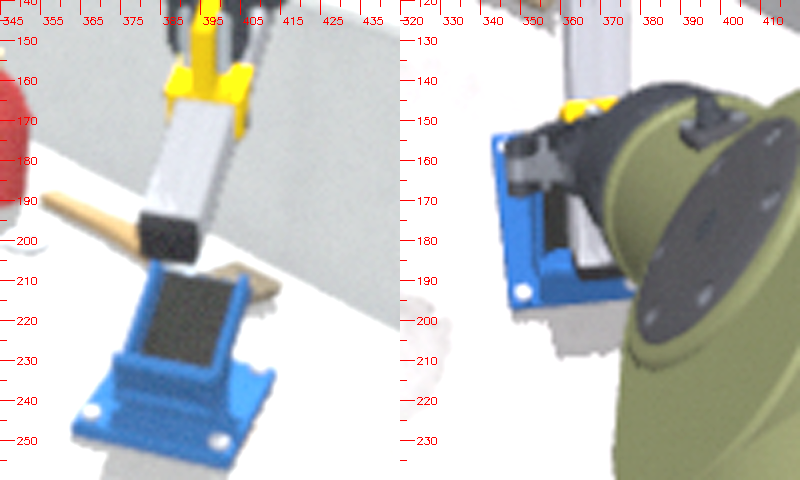

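The scene crop shows the bar hanging in line with the channel, lower cap centred at about (387,199) above the seat. In the top view the bar's upper part spans cols 360.5–377.5 at row 130, roughly centred over the channel. I'll check this against prediction.

Run:
```python
from plan import *
s=load("scene2.npz");t=load("top2.npz"); p,R=now(); M=R.as_matrix()
h=np.array([np.cos(.105),np.sin(.105),0]);w=np.array([-h[1],h[0],0]);up=np.array([0,0,1.])
c,q=np.cos(np.radians(35)),np.sin(np.radians(35)); sx=c*h+q*up; sz=-q*h+c*up; O=np.array([.647,-.2375,.075])
piv=p+.029*M[:,0]+.002*M[:,1]
for ang in(33,35,37):
    a=np.radians(ang); d=np.cos(a)*h+np.sin(a)*up; nn=-np.sin(a)*h+np.cos(a)*up
    print(ang,"cap corners scene",[ (proj(s,piv-.085*d+i*.015*w+j*.015*nn)+.5).round(1).tolist() for i,j in((1,1),(-1,1),(-1,-1),(1,-1))])
    print("  top: bar upper-face edges at +60",[ (proj(t,piv+.06*d+i*.015*w+.015*nn)+.5).round(1).tolist() for i in(1,-1)])
print("seat corners scene",[(proj(s,O-.015*sx+i*.021*w)+.5).round(1).tolist() for i in(1,-1)],"top",[(proj(t,O-x*sx+i*.021*w)+.5).round(1).tolist() for x in(.015,.085) for i in(1,-1)])
print("piv in seat",[round(float((piv-O)@v),4) for v in(sx,w,sz)])
```

```text
t 7.07 pos [ 0.6129 -0.2397  0.1915] jawyaw 96.0 tiltdown 23.54 F [ 0.1 -0.2 -5.7] gap 0.0109 q [ 0.64  0.44 -0.27  1.84 -0.17  0.52  2.22]
33 cap corners scene [[379.0, 195.6], [394.3, 198.3], [395.1, 207.4], [380.3, 204.6]]
  top: bar upper-face edges at +60 [[362.5, 123.8], [377.5, 122.3]]
35 cap corners scene [[379.0, 196.7], [394.3, 199.4], [395.3, 208.0], [380.5, 205.2]]
  top: bar upper-face edges at +60 [[362.7, 124.3], [377.7, 122.9]]
37 cap corners scene [[379.1, 197.8], [394.3, 200.5], [395.5, 208.6], [380.7, 205.8]]
  top: bar upper-face edges at +60 [[362.9, 124.9], [378.0, 123.4]]
seat corners scene [[386.4, 208.4], [405.5, 211.9]] top [[354.4, 156.5], [372.1, 154.7], [355.5, 183.4], [372.6, 181.7]]
piv in seat [0.0312, 0.0014, 0.087]
```

Call:
move_arm --pt "0.009 0.002 0 0 0 0 0" --pt "0.009 0.002 0 0 0 0 0" --pt "0.009 0.002 -0.001 0 0 0 0" --pt "0.009 0.002 0 0 0 0 0" --pt "0.009 0.002 0 0 0 0 0" --pt "0.008 0.002 0 0 0 0 0" --pt "0.008 0.001 0 0 0 0 0" --pt "0 0 0 0 0 0 0" --pt "0 0 0 0 0 0 0" --pt "0 0 0 0 0 0 0"

```text
clock: 7.9
ee_pos: [0.6249, -0.2403, 0.13]
tool_rot: [-1.433, 0.836, 0.981]
wrist_force: [1.1, -0.1, -4.3]
finger_gap: 0.0113
```

Run:
```python
from plan import *
from crop import crop
from bench import read_camera
s=read_camera("scene"); np.savez("scene3.npz",**s)
cv2.imwrite("pics/near.png",crop(s,350,145,90,75,8))
p,R=now()
```

```text
t 7.95 pos [ 0.625  -0.2404  0.1303] jawyaw 96.0 tiltdown 23.52 F [ 0.5  0.5 -4.9] gap 0.0111 q [ 0.62  0.53 -0.27  1.88 -0.16  0.39  2.23]
```

View pics/near.png

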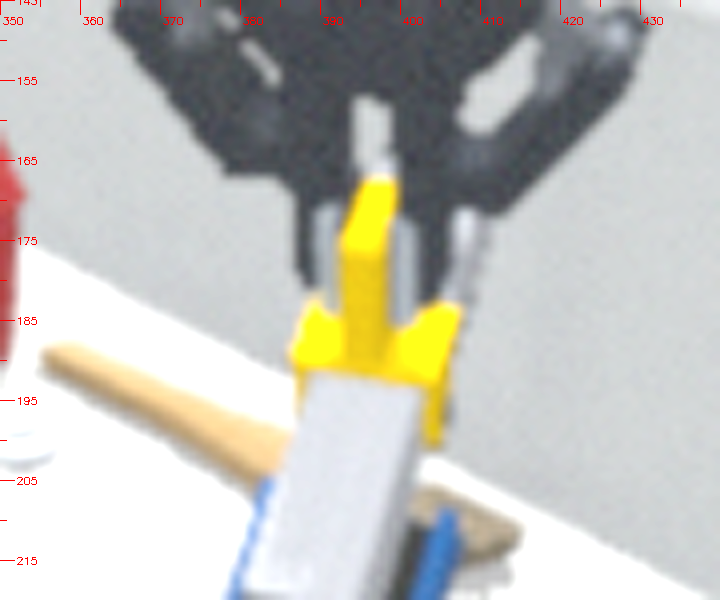

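The scene crop shows the bar above the channel, with its top face at row 200 spanning cols 385.8 to about 401.5, nearer the left wall. I'll compare that with the prediction for a centred bar.

Run:
```python
from plan import *
s=load("scene3.npz"); p,R=now(); M=R.as_matrix()
h=np.array([np.cos(.105),np.sin(.105),0]);w=np.array([-h[1],h[0],0]);up=np.array([0,0,1.])
c,q=np.cos(np.radians(35)),np.sin(np.radians(35)); sx=c*h+q*up; sz=-q*h+c*up; O=np.array([.647,-.2375,.075])
piv=p+.029*M[:,0]+.002*M[:,1]
print("piv seat",[round(float((piv-O)@v),4) for v in(sx,w,sz)])
d=np.linspace(-.085,-.01,16)
for i in(1,-1):
    px=np.array([proj(s,piv+x*sx+i*.015*w+.015*sz)+.5 for x in d]); o=np.argsort(px[:,1])
    print("top edge",i,"cols at rows 197,200,210,215",np.interp([197,200,210,215],px[o,1],px[o,0]).round(1))
for i in(.021,-.021,.024,-.024):
    px=np.array([proj(s,O+x*sx+i*w+.012*sz)+.5 for x in np.linspace(-.085,-.015,12)]); o=np.argsort(px[:,1])
    print("wall top inner/outer",i,px[o][0].round(1),"cols rows 210,215,218",np.interp([210,215,218],px[o,1],px[o,0]).round(1))
print("tab top",(proj(s,piv+.064*-M[:,0])+.5).round(1),"pin row",(proj(s,piv)+.5).round(1))
hs=cv2.cvtColor(s["frame"],cv2.COLOR_RGB2HSV)
for r in(210,212,215,218): print(r,"".join("B" if 100<h_[0]<125 and h_[1]>110 else "k" if h_[2]<75 else "y" if 20<h_[0]<35 and h_[1]>140 else "." for h_ in hs[r,372:415].astype(int)))
```

```text
t 7.95 pos [ 0.625  -0.2404  0.1303] jawyaw 96.0 tiltdown 23.52 F [ 0.5  0.5 -4.9] gap 0.0111 q [ 0.62  0.53 -0.27  1.88 -0.16  0.39  2.23]
piv seat [0.0058, -0.0006, 0.03]
top edge 1 cols at rows 197,200,210,215 [387.8 386.8 383.5 381.9]
top edge -1 cols at rows 197,200,210,215 [402.7 401.8 398.8 397.2]
wall top inner/outer 0.021 [385.9 205.3] cols rows 210,215,218 [384.4 382.8 381.8]
wall top inner/outer -0.021 [405.2 208.9] cols rows 210,215,218 [404.9 403.4 402.5]
wall top inner/outer 0.024 [384.6 205.1] cols rows 210,215,218 [383.  381.3 380.3]
wall top inner/outer -0.024 [406.6 209.2] cols rows 210,215,218 [406.4 404.9 404. ]
tab top [397.5 171.8] pin row [397.7 194.5]
210 .................................BB........
212 .............................kkBBBB........
215 ............................kkBBBBB........
218 ...........................kkBBBBB.........
```

Lateral agreement is within about 1 mm. I'll lower onto the floor in small steps and watch the force.

Call:
move_arm --pt "0.004 0 0 0 0 0 0" --pt "0.004 0 0 0 0 0 0" --pt "0.003 0 0 0 0 0 0" --pt "0.002 0 0 0 0 0 0" --pt "0 0 0 0 0 0 0" --pt "0 0 0 0 0 0 0"

```text
clock: 8.45
ee_pos: [0.6322, -0.2399, 0.1195]
tool_rot: [-1.436, 0.834, 0.977]
wrist_force: [5.9, 0.2, 1.3]
finger_gap: 0.0112
```

Call:
move_arm --pt "0.002 0 0 0 0 0 0" --pt "0.001 0 0 0 0 0 0" --pt "0 0 0 0 0 0 0" --pt "0 0 0 0 0 0 0"

```text
clock: 8.78
ee_pos: [0.6339, -0.2398, 0.1172]
tool_rot: [-1.436, 0.833, 0.977]
wrist_force: [6.3, -0.5, 1.7]
finger_gap: 0.0109
```

Run:
```python
from plan import *
from crop import crop
from bench import read_camera
s=read_camera("scene"); np.savez("scene4.npz",**s)
cv2.imwrite("pics/seat.png",crop(s,350,145,90,95,6))
p,R=now()
```

```text
t 8.83 pos [ 0.6338 -0.2398  0.1172] jawyaw 96.0 tiltdown 23.8 F [7.4 0.7 2.3] gap 0.0112 q [ 0.61  0.56 -0.27  1.88 -0.16  0.36  2.22]
```

View pics/seat.png

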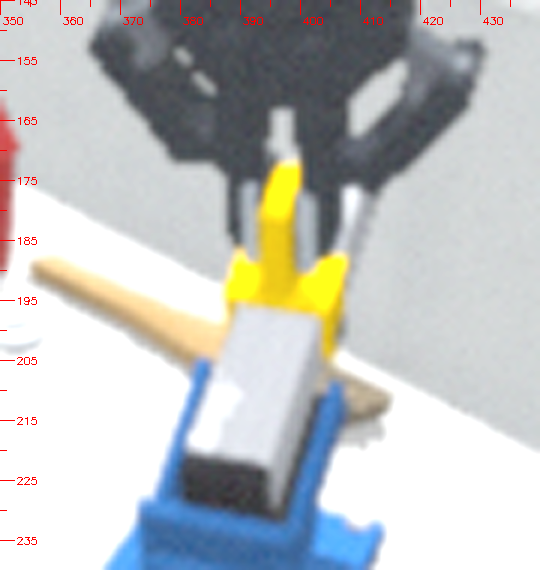

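The scene crop shows the bar between the walls but the black cap still showing from row 221 to about 231, so I'll compare with the prediction for a seated bar.

Run:
```python
from plan import *
s=load("scene4.npz"); p,R=now(); M=R.as_matrix()
h=np.array([np.cos(.105),np.sin(.105),0]);w=np.array([-h[1],h[0],0]);up=np.array([0,0,1.])
c,q=np.cos(np.radians(35)),np.sin(np.radians(35)); sx=c*h+q*up; sz=-q*h+c*up; O=np.array([.647,-.2375,.075])
piv=p+.029*M[:,0]+.002*M[:,1]
print("piv seat",[round(float((piv-O)@v),4) for v in(sx,w,sz)])
P=lambda x,y,z:(proj(s,O+x*sx+y*w+z*sz)+.5).round(1).tolist()
for nm,x,z in(("stop top inner",-.085,.026),("stop bottom",-.085,0),("bar end top",-.085,.03),("cap start top",-.075,.03),("lug front",-.019,.03)): print(nm,P(x,.015,z),P(x,-.015,z))
for th in(35,30,27,25,22):
    a=np.radians(th);d=np.cos(a)*h+np.sin(a)*up;n=-np.sin(a)*h+np.cos(a)*up
    f=lambda x,y,z:(proj(s,piv+x*d+y*w+z*n)+.5).round(1).tolist()
    e=piv-.085*d-.015*n-O
    print(th,"endtop",f(-.085,.015,.015),f(-.085,-.015,.015),"endbot",f(-.085,.015,-.015),f(-.085,-.015,-.015),"endbot seat x,z",round(float(e@sx),4),round(float(e@sz),4))
```

```text
t 8.83 pos [ 0.6338 -0.2398  0.1172] jawyaw 96.0 tiltdown 23.8 F [7.4 0.7 2.3] gap 0.0112 q [ 0.61  0.56 -0.27  1.88 -0.16  0.36  2.22]
piv seat [0.0057, -0.0009, 0.0142]
stop top inner [379.1, 230.2] [393.5, 233.2]
stop bottom [380.3, 236.4] [394.3, 239.4]
bar end top [378.9, 229.2] [393.3, 232.2]
cap start top [380.2, 225.1] [394.6, 228.0]
lug front [387.5, 202.7] [401.5, 205.3]
35 endtop [380.2, 227.1] [394.6, 230.1] endbot [381.5, 234.3] [395.5, 237.3] endbot seat x,z -0.0793 -0.0008
30 endtop [380.0, 224.6] [394.5, 227.6] endbot [381.0, 233.0] [395.2, 235.9] endbot seat x,z -0.0803 0.0066
27 endtop [380.0, 223.0] [394.6, 225.9] endbot [380.8, 232.0] [395.0, 235.0] endbot seat x,z -0.0806 0.0111
25 endtop [380.0, 221.9] [394.6, 224.8] endbot [380.7, 231.3] [394.9, 234.3] endbot seat x,z -0.0806 0.0142
22 endtop [380.0, 220.1] [394.7, 223.0] endbot [380.5, 230.2] [394.8, 233.2] endbot seat x,z -0.0805 0.0187
```

The cap shows about 3 px higher than for a seated bar, and the force runs along +seat-x. The lower end seems to press on the stop while still about 7 mm off the floor. I'll back off up-slope, tilt 5° more, and re-seat lower end first.

Call:
move_arm --pt "-0.002 -0.003 0 0 0 0 0" --pt "-0.002 -0.003 0 0 0 -2 0" --pt "0 -0.001 0 0 0 -3 0" --pt "0 0 0 0 0 0 0" --pt "0 0 0 0 0 0 0" --pt "0 0 0 0 0 0 0"

```text
clock: 9.33
ee_pos: [0.6347, -0.2393, 0.1208]
tool_rot: [-1.455, 0.77, 0.918]
wrist_force: [-1.7, -0.3, -4.5]
finger_gap: 0.0113
```

```bash
cat > chk.py <<'E'
from plan import *
from bench import read_camera
s=read_camera("scene"); p,R=now(); M=R.as_matrix()
h=np.array([np.cos(.105),np.sin(.105),0]);w=np.array([-h[1],h[0],0]);up=np.array([0,0,1.])
c,q=np.cos(np.radians(35)),np.sin(np.radians(35)); sx=c*h+q*up; sz=-q*h+c*up; O=np.array([.647,-.2375,.075])
piv=p+.029*M[:,0]+.002*M[:,1]
print("piv seat",[round(float((piv-O)@v),4) for v in(sx,w,sz)])
# walk down the bar's top-face centre line (between px columns), print V to find lug edge, cap start, stop
hs=cv2.cvtColor(s["frame"],cv2.COLOR_RGB2HSV)
cl=lambda a:"B" if 95<a[0]<125 and a[1]>110 else "k" if a[2]<80 else "y" if 18<a[0]<36 and a[1]>140 else "."
for c0 in (382,385,388,391): print(c0,"rows 190-240","".join(cl(hs[r,int(round(c0+(222-r)*.33))].astype(int)) for r in range(190,241)))
E
python3 chk.py
```

```text
t 9.38 pos [ 0.6354 -0.2391  0.1212] jawyaw 96.0 tiltdown 28.36 F [-1.4  0.2 -4.7] gap 0.0111 q [ 0.71  0.56 -0.37  1.94 -0.2   0.25  2.29]
piv seat [0.0115, -0.0003, 0.016]
382 rows 190-240 yyyy............................kkkkkBBBBBBBBBBBBBB
385 rows 190-240 yyyy............................kkkkkkkBBBBBBBBBBBB
388 rows 190-240 yyyyy............................kkkkkkBBBBBBBBBBBB
391 rows 190-240 yyyyyy............................kkkkkkBBBBBBBBBBB
```

Call:
move_arm --pt "0.002 0 0 0 0 0 0" --pt "0.002 0 0 0 0 0 0" --pt "0 0 0 0 0 0 0" --pt "0 0 0 0 0 0 0"

```text
clock: 9.72
ee_pos: [0.6392, -0.2387, 0.1192]
tool_rot: [-1.459, 0.766, 0.914]
wrist_force: [-2.1, 0.7, 2.2]
finger_gap: 0.011
```

```bash
python3 chk.py
```

```text
t 9.77 pos [ 0.6391 -0.2388  0.1192] jawyaw 96.0 tiltdown 28.61 F [-2.4  0.1  3.6] gap 0.0109 q [ 0.7   0.57 -0.37  1.94 -0.2   0.24  2.29]
piv seat [0.0136, -0.0004, 0.0122]
382 rows 190-240 yyyy........................kkkkkkBkkBBBBBBBBBBBBBB
385 rows 190-240 yyyy.........................kkkkkkkkkkBBBBBBBBBBBB
388 rows 190-240 yyyyy........................kkkkkkkkkkkBBBBBBBBBBB
391 rows 190-240 yyyyy.........................kkkkkkkkkkBBBBBBBBBBB
```

Pressing down at the lug, beyond the floor's upper edge, levers the heavy end up: the lug-to-cap distance dropped from 28 to 24 px. I'll undo that and slide down-slope to the stop without pressing.

Call:
move_arm --pt "-0.002 0 0 0 0 0 0" --pt "-0.002 0 0 0 0 0 0" --pt "0 0.002 0 0 0 0 0" --pt "0 0.002 0 0 0 0 0" --pt "0 0 0 0 0 0 0" --pt "0 0 0 0 0 0 0"

```text
clock: 10.27
ee_pos: [0.6323, -0.2395, 0.1195]
tool_rot: [-1.457, 0.767, 0.915]
wrist_force: [-1.0, -0.0, -3.4]
finger_gap: 0.011
```

```bash
python3 chk.py
```

```text
t 10.32 pos [ 0.6323 -0.2396  0.1195] jawyaw 96.0 tiltdown 28.48 F [-1.9 -0.3 -4.1] gap 0.0113 q [ 0.72  0.56 -0.38  1.95 -0.2   0.24  2.3 ]
piv seat [0.0081, -0.0005, 0.0164]
382 rows 190-240 yyyyy............................kkkkBBBBBBBBBBBBBB
385 rows 190-240 yyyyy.............................kkkkkBBBBBBBBBBBB
388 rows 190-240 yyyyyy............................kkkkkBBBBBBBBBBBB
391 rows 190-240 yyyyyyy............................kkkkBBBBBBBBBBBB
```

Moving as intended: the bar is sliding down with light contact. I'll continue.

Call:
move_arm --pt "0 0.002 0 0 0 0 0" --pt "0 0 0 0 0 0 0" --pt "0 0 0 0 0 0 0"

```text
clock: 10.57
ee_pos: [0.6308, -0.2397, 0.1189]
tool_rot: [-1.457, 0.767, 0.915]
wrist_force: [-1.1, -0.9, -3.3]
finger_gap: 0.011
```

Call:
move_arm --pt "0 0.002 0 0 0 0 0" --pt "0 0 0 0 0 0 0" --pt "0 0 0 0 0 0 0"

```text
clock: 10.82
ee_pos: [0.6294, -0.2399, 0.1182]
tool_rot: [-1.458, 0.767, 0.914]
wrist_force: [0.4, -0.3, -3.2]
finger_gap: 0.0114
```

```bash
python3 chk.py
```

```text
t 10.87 pos [ 0.6294 -0.2399  0.1182] jawyaw 96.0 tiltdown 28.54 F [ 0.1  0.2 -3.5] gap 0.0111 q [ 0.72  0.56 -0.39  1.96 -0.21  0.23  2.3 ]
piv seat [0.0049, -0.0005, 0.017]
382 rows 190-240 yyyyyy............................kkkkBBBBBBBBBBBBB
385 rows 190-240 yyyyyyy............................kkkkBBBBBBBBBBBB
388 rows 190-240 .yyyyyy............................kkkkkBBBBBBBBBBB
391 rows 190-240 yyyyyyyy............................kkkkBBBBBBBBBBB
```

Call:
move_arm --pt "0.0 0.002 0 0 0 0 0" --pt "0 0 0 0 0 0 0" --pt "0 0 0 0 0 0 0"

```text
clock: 11.12
ee_pos: [0.6289, -0.24, 0.1182]
tool_rot: [-1.459, 0.765, 0.912]
wrist_force: [4.5, 0.7, -0.4]
finger_gap: 0.0111
```

Call:
move_arm --pt "0.001 0.002 0 0 0 0 0" --pt "0 0 0 0 0 0 0" --pt "0 0 0 0 0 0 0"

```text
clock: 11.37
ee_pos: [0.6291, -0.2401, 0.1174]
tool_rot: [-1.461, 0.763, 0.91]
wrist_force: [8.0, 1.8, 0.8]
finger_gap: 0.0113
```

```bash
python3 chk.py
```

```text
t 11.42 pos [ 0.6291 -0.2401  0.1173] jawyaw 96.0 tiltdown 28.84 F [7.6 1.5 1.7] gap 0.0112 q [ 0.73  0.56 -0.39  1.96 -0.21  0.22  2.31]
piv seat [0.0044, -0.0008, 0.0165]
382 rows 190-240 yyyyyyy...........................kkkkBBBBBBBBBBBBB
385 rows 190-240 yyyyyyy............................kkkkBBBBBBBBBBBB
388 rows 190-240 .yyyyyy............................kkkkkBBBBBBBBBBB
391 rows 190-240 yyyyyyyy............................kkkkBBBBBBBBBBB
```

The bar is against the stop: 8 N along the slope, and the cap is at the seated row. I'll ease the push, settle slightly, and look before release.

Call:
move_arm --pt "0.001 -0.001 0 0 0 0 0" --pt "0 -0.001 0 0 0 0 0" --pt "0 0 0 0 0 0 0" --pt "0 0 0 0 0 0 0" --pt "0 0 0 0 0 0 0"

```text
clock: 11.83
ee_pos: [0.6298, -0.24, 0.1165]
tool_rot: [-1.459, 0.765, 0.912]
wrist_force: [4.4, 1.8, 2.9]
finger_gap: 0.0116
```

```bash
python3 chk.py
python3 - <<'E'
from crop import *
from bench import read_camera
s=read_camera("scene"); np.savez("scene5.npz",**s)
cv2.imwrite("pics/held.png",crop(s,350,145,90,95,6))
E
```

```text
t 11.88 pos [ 0.6298 -0.2399  0.1165] jawyaw 96.0 tiltdown 28.68 F [5.1 1.8 3.8] gap 0.0111 q [ 0.73  0.56 -0.39  1.96 -0.21  0.22  2.3 ]
piv seat [0.0044, -0.0006, 0.0154]
382 rows 190-240 yyyyyyy...........................kkkkBBBBBBBBBBBBB
385 rows 190-240 yyyyyyy............................kkkkBBBBBBBBBBBB
388 rows 190-240 .yyyyyyy...........................kkkkBBBBBBBBBBBB
391 rows 190-240 y.yyyyyy............................kkkkBBBBBBBBBBB
```

View pics/held.png

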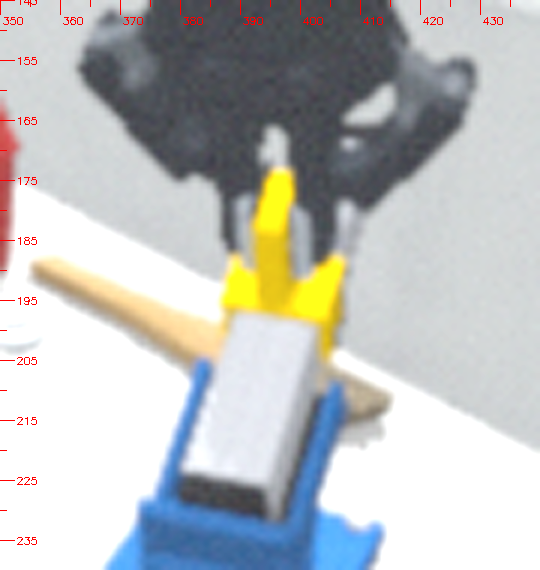

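The crop shows the bar down between the walls, with only a 4 px strip of cap above the stop (rows 225–229), as predicted for seated. I'll release and retreat along the tool axis.

Call:
move_arm --pt "0 0 0 0 0 0 0.03" --pt "0 0 0 0 0 0 0.05" --pt "0 0 0 0 0 0 0.05" --pt "0 0 0 0 0 0 0.05" --pt "0 0 0 0 0 0 0.05" --pt "0 0 0 0 0 0 0.05"

```text
clock: 12.43
ee_pos: [0.6281, -0.24, 0.1151]
tool_rot: [-1.457, 0.767, 0.915]
wrist_force: [0.2, -0.3, 1.0]
finger_gap: 0.0504
```

```bash
python3 chk.py
```

```text
t 12.48 pos [ 0.6282 -0.24    0.1151] jawyaw 96.0 tiltdown 28.5 F [0.2 0.1 0.1] gap 0.0501 q [ 0.73  0.56 -0.39  1.96 -0.21  0.22  2.3 ]
piv seat [0.0022, -0.0005, 0.0152]
382 rows 190-240 yyyyyyy...........................kkkkBBBBBBBBBBBBB
385 rows 190-240 yyyyyyy............................kkkkBBBBBBBBBBBB
388 rows 190-240 yyyyyyyy...........................kkkkkBBBBBBBBBBB
391 rows 190-240 yyyyyyyy............................kkkkBBBBBBBBBBB
```

Call:
move_arm --pt "-0.008 0 0 0 0 0 0.05" --pt "-0.012 0 0 0 0 0 0.05" --pt "-0.015 0 0 0 0 0 0.05" --pt "-0.015 0 0 0 0 0 0.05" --pt "-0.015 0 0 0 0 0 0.05" --pt "-0.015 0 0 0 0 0 0.05" --pt "-0.015 0 0 0 0 0 0.05" --pt "-0.015 0 0 0 0 0 0.05" --pt "-0.01 0 0 0 0 0 0.05" --pt "0 0 0 0 0 0 0.05"

```text
clock: 13.32
ee_pos: [0.5712, -0.2469, 0.2236]
tool_rot: [-1.46, 0.767, 0.911]
wrist_force: [0.4, -0.3, -0.4]
finger_gap: 0.0499
```

Call:
move_arm --pt "0 0 0 0 0 0 0.05" --pt "0 0 0 0 0 0 0.05" --pt "0 0 0 0 0 0 0.05" --pt "0 0 0 0 0 0 0.05"

```text
clock: 13.65
ee_pos: [0.5714, -0.2456, 0.2199]
tool_rot: [-1.456, 0.767, 0.916]
wrist_force: [0.5, 0.5, 0.2]
finger_gap: 0.0497
```

```bash
python3 chk.py
python3 - <<'E'
from crop import *
from bench import read_camera
s=read_camera("scene"); t=read_camera("top")
cv2.imwrite("pics/final.png",np.hstack([crop(s,290,140,130,180,3),crop(t,280,120,130,180,3)]))
E
```

```text
t 13.7 pos [ 0.5715 -0.2456  0.22  ] jawyaw 96.0 tiltdown 28.48 F [ 0.2 -0.8 -0.6] gap 0.0503 q [ 0.86  0.36 -0.46  1.95 -0.24  0.45  2.34]
piv seat [0.0157, -0.0001, 0.1337]
382 rows 190-240 yyyyyyy...........................kkkkBBBBBBBBBBBBB
385 rows 190-240 yyyyyyy............................kkkkBBBBBBBBBBBB
388 rows 190-240 yyyyyyyy...........................kkkkkBBBBBBBBBBB
391 rows 190-240 yyyyyyyy............................kkkkBBBBBBBBBBB
```

View pics/final.png

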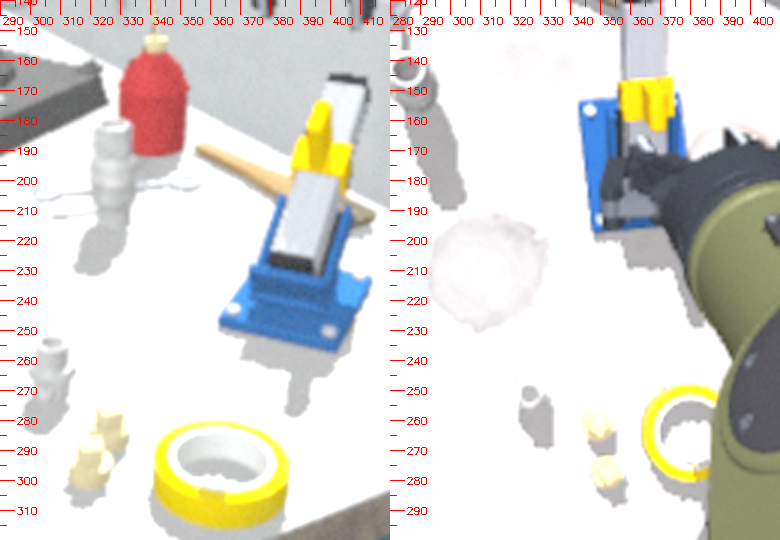

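The bar lies released in the channel against the stop. The cap is at rows 224–229, unchanged since release, and the bystanders are where they were. I'm handing it in.

```bash
python3 -c "
from bench import workorder; print(workorder.finish_job())"
```

```text
the job is handed in; nothing more can be done
None
```

The bar is released in the blue rest with its heavy end at the bottom against the stop, and the job was handed in at about 13.7 s of the 37 s allowed. I got no verdict back.

- **Heavy end:** I lifted the bar by its lug and the end on the robot's left (+y) sank. I turned that end to the bottom and slid it down the channel until the stop pushed back with about 8 N.
- **First seating attempt:** pressing down at the lug levered the lower end up off the floor. I backed off, tilted the tool 5° more and slid the bar in instead.
- **Last checks:**
  - The lower cap stands at the image row predicted for a seated bar, and did not move between release and hand-in.
  - The gripper is clear, at about 0 N.
  - The other things on the bench look unmoved in the last picture.
- **What disagreed:** camera heights read about 3 mm above the stated sizes. The bar met the stop with my estimate of its position along the slope about 4–5 mm off. Both are within the limits.
- **Not measured:** I did not measure the bar's final angle directly. I judged it only from how the cap and lug line up in the image.

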